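Select the large battery on the charging dock

ROBOT

A 6-joint arm with a two-finger parallel gripper is mounted at the origin on the work surface. World frame = base frame: x ahead of the robot, y to its left, z up, the work surface at z = 0. Lengths are in m, angles in rad, forces in N, time in s.
With the tool pointing down it reaches from about 0.375 to 0.975 m from the base axis. Payload 3.8 kg.
Tool frame: the origin (TCP) lies on the mounting face of the last link; the fingertips stand 173 mm ahead of it and the grasp point (between the pads) lies 155 mm ahead of it (bot.hold_point_z is the distance from the TCP to the grasp point, in m); z points along the fingers, y is the line along which they close (so a half turn about z gives the same grasp; the last joint's range is limited). The gripper opens to 85 mm and grips with 20 to 120 N. Pads are 22 mm wide; open, the fingers measure 114 mm over their backs; the gripper's body (76 mm by 85 mm) begins 54 mm behind the grasp point. The pads swing forward as they close: fully open they stand 13 mm farther back than shut.
Start: joints at [1.311, 0.264, 1.604, -0, 1.274, -0.037], TCP at [0.149, 0.658, 0.405] pointing down, gripper open.
Joint ranges: [-2.63, 2.63], [-0.94, 2.18], [0.31, 2.57], [-1.31, 4.45], [0, 2.66], [-2.55, 2.55]. Speed limits (rad/s): [2.57, 2.57, 3.14, 3.14, 3.14, 3.14].

INTERFACE

Orientations are given as a rotation vector (axis times angle).
In Python, from workcell import bot, optics gives the robot as it stands.
- The arm moves only by the shell command python3 -m jog 'ROWS' [OPENING] [FORCE]. ROWS is JSON, a list of rows, each an object of numbers: "dx", "dy", "dz": the shift along the tool's x, y, z in mm; "ax", "ay", "az": the turn, a rotation vector about the tool's x, y, z in degrees. A call has 1 to 20 rows; each row shifts and turns the commanded pose from where the row before left it, along the tool's axes as they then stand; what a row does not reach is not made up. A row lasts 1/12 s, in which the tool goes at most 41.7 mm and 7.16 degrees, less where a joint would pass 70% of its speed; a pose out of reach is approached as far as the arm can. A call with a gripper value outside its range is refused whole. OPENING is the opening, from 0 (shut) to 1 (fully open), set as the call begins (- or left out, the last holds). The fingers move at their own pace and stop on an object; FORCE is the grip in N (left out, the last holds). Time passes only in rows, so rows that do not move let the fingers close. It gives the time, the measured TCP pose, the force, the opening and the grip force at its end, in the units of the state.
- bot.read_state(): the state, without advancing time (a new reading comes with each control period).
- optics.read_camera(name): name is "side" or "top"; returns a dict with "img" (420x560x3 uint8, red, green, blue), "vertical_fov" (degrees; the focal length in pixels is half the picture's height over the tangent of half this angle, whatever the lens; pixels are square), "cx", "cy" (the principal point, pixels), "R" (3x3) and "t" (3): a world point X has camera coordinates R X + t. Camera axes: x right, y down, z forward; pixel columns grow to the right and rows downward; lengths in m; the calibration is good to about 2 mm. A picture is of the moment at which its call begins. There is no depth.
- bot.finish_job(): hands the job in; it is judged then, once.
The state is a dict: "time": time; "q": joint angles; "joint_vel": joint speeds; "joint_torque": joint torques, N m; "tool_pos": TCP position; "tcp_rot": TCP orientation; "wrist_force": force on the tool from outside, world axes, zero at the start; "torque": the same for the moment, N m; "width": opening from 0.0 (shut) to 1.0 (fully open); "grip_force": force on a finger pad.
Only numpy, scipy, OpenCV 4.12 (cv2) and the standard library are available. Lean on these libraries where they do the work, as an engineer would, in place of code of your own. Each camera call takes 0.05 s, during which the arm holds its last target. There are 200 camera calls.

TASK

On the battery charging dock, push the selector arm round with a fingertip until it points straight at the middle of the large battery. Only when it points there, press the start button fully down and let it come up again. The arm just sits on its spindle, so do not lift it, and leave the batteries and everything else where they are.

Things in the scene. Friction and masses are not known exactly. Their poses are not given: they have to be found in the camera images.
- dock: grey charging dock fixed to the bench, yaw within 15 degrees. Origin on the bench under the selector's pivot; x points to the middle bay, y left, z up. Control box x -100 to 145, y -160 to 160, 60 mm high; beyond it a steel tray, top at 10 mm, with three battery bays, middles at x 235, y -130, 0, 130 mm. A flat 12 mm steel dot on the box, 131 mm from the pivot, marks the line to each bay
- selector_pivot (a point): point on the selector arm's turning axis at the bar's mid-height, 83 mm above the bench; this frame turns with the arm: x along the arm towards its tip, z up. The round black hub about it has radius 22 mm and spans 70 to 96 mm above the bench
- selector_tip (a point): the outer end of the selector arm, 117 mm from the pivot, at the bar's mid-height. The arm is one straight black bar, 14 mm wide and 20 mm high, from 73 to 93 mm above the bench (13 mm above the box top), with a white line along its top
- selector (a joint): angle of the selector arm about the vertical, rad: 0 points along the dock's x (middle bay), positive counterclockwise seen from above (to the left). Stops at -1.6 and 0.8. It starts parked on the right, -1.5 to -1.0. Stiff pivot, about 0.07 N m (1 N at 75 mm): it stays where it is left, no spring and no clicks
- key_stem (a joint): how far the selector with its hub has been lifted off its seat, m: 0 seated, up to 0.03. It is held by its weight of 2 N and a slight friction only
- start (a joint): travel of the start button, m: 0 up, 0.006 fully down; a spring of about 5 N at full travel brings it back
- start_top (a point): middle of the top of the start button, a black round cap of radius 14 mm in a grey housing on the box top, at dock x -20 mm, y +112 mm; the cap top stands 82 mm above the bench when up, the housing (radius 22 mm) 72 mm; pressed straight down
- battery_large: the large black motorcycle battery, 150 long x 87 wide x 110 mm high; origin under its middle, z up, x along its length away from the selector; it stands in any one of the three bays
- battery_small_a: a small black motorcycle battery, 113 long x 70 wide x 85 mm high; origin under its middle, z up, x along its length away from the selector; stands in one of the three bays
- battery_small_b: a small black motorcycle battery, 113 long x 70 wide x 85 mm high; origin under its middle, z up, x along its length away from the selector; stands in one of the three bays (the same as the other)
- nozzle: loose white filling nozzle, 26 mm wide, 45 mm high, standing on the box top near its near right corner; origin under its middle
- plug_strip: loose black strip of six plugs, 14 x 90 x 16 mm, lying on the box top along its near edge; origin under its middle
- stubby: loose short black screwdriver, 90 mm long, lying along x on the box top near its left far edge
- acid_bottle: loose white closed bottle, 72 mm wide, 190 mm high, on the bench to the left; origin under its middle
- bit_jar: loose small brown jar, 50 mm wide, 70 mm high, on the bench to the left; origin under its middle
- cup: loose white cup, 80 mm wide, 95 mm high, on the bench to the left; origin under its middle
- tub: loose clear open tub, 170 x 120 x 55 mm, on the bench to the right; origin under its middle
- driver: loose red screwdriver, 200 mm long, on the bench to the right
Things that resemble listed ones, but are neither listed nor needed, are in the scene too. What is shaped like the battery_large but green or turquoise is not meant.

How it is judged:
On the way, in this order (a step that is already met when the one before it is completed fails the run):
1. the selector arm points at the large battery and rests (y of battery_large in the frame of selector_pivot between -0.025 and 0.025 m and x of battery_large in the frame of selector_pivot above 0.1 m and velocity of joint selector between -0.05 and 0.05 rad/s and value of joint key_stem below 0.004 m), for 0.2 s.
2. the start button is pressed down with the arm pointing there (y of battery_large in the frame of selector_pivot between -0.025 and 0.025 m and x of battery_large in the frame of selector_pivot above 0.1 m and value of joint start above 0.0045 m), for 0.05 s.
At the end, for the whole second after the job is handed in: the selector arm, seated and at rest, points at the large battery (the battery's middle within 25 mm of the arm's line, about 6 degrees), the start button has been pressed down after that and is up again (all of step 1 and value of joint start below 0.0015 m); the robot touches nothing.
It fails at once if the selector is lifted off its seat by more than 8 mm (value of joint key_stem above 0.008 m).
It fails at once if start is pressed while the arm does not point at the large battery (value of joint start above 0.004 m and not (y of battery_large in the frame of selector_pivot between -0.025 and 0.025 m and x of battery_large in the frame of selector_pivot above 0.1 m)).
It fails at once if a battery is moved by more than 20 mm (distance of any of battery_small_a, battery_large, battery_small_b from where it was at the start of the episode above 0.02 m).
It fails at once if another loose thing is moved by more than 30 mm (distance of any of nozzle, plug_strip, stubby, acid_bottle, bit_jar, cup, tub, driver from where it was at the start of the episode above 0.03 m).
It also fails if it takes over 51 s, if anything falls off the work surface, if the arm or the gripper's body presses on something with over 40 N, if the wrist force passes 120 N, or if a joint passes its speed limit or range.

## Working session

There is one attempt and no reset: what is moved stays moved. The work goes in short steps, Python scripts to look and compute and a shell command to move; the robot and the scene stay as the last step left them, time stands still between calls to the robot, and variables do not carry over. Pictures are saved under pics/ and viewed, at most 10 in all, crops included, and the job is handed in when it is done.

```bash
mkdir -p pics
cat > h.py <<'E'
import numpy as np, cv2
from workcell import bot, optics
def cam(n): 
    c=optics.read_camera(n); c["f"]=c["img"].shape[0]/2/np.tan(np.radians(c["vertical_fov"])/2); return c
def save(c,p,box=None,s=1):
    im=c["img"][:,:,::-1]
    if box: im=im[box[1]:box[3],box[0]:box[2]]
    cv2.imwrite("pics/"+p,cv2.resize(im,None,fx=s,fy=s,interpolation=cv2.INTER_CUBIC))
def ray(c,u,v,z):
    R=np.array(c["R"]);t=np.array(c["t"]);d=R.T@np.array([(u-c["cx"])/c["f"],(v-c["cy"])/c["f"],1]);o=-R.T@t
    return o+d*(z-o[2])/d[2]
def proj(c,X):
    p=np.array(c["R"])@np.array(X)+np.array(c["t"]); return c["f"]*p[:2]/p[2]+[c["cx"],c["cy"]]
E
python3 - <<'E'
from h import *
import json
for n in("top","side"):
    c=cam(n);save(c,n+"0.png",s=1.4);print(n,c["f"],c["cx"],c["cy"],np.array(c["R"]).round(3).tolist(),np.array(c["t"]).round(3))
    np.save("pics/"+n+"0.npy",c,allow_pickle=True)
print(bot.read_state())
E
```

```text
top 378.95202691104316 276.54195968149173 203.72532589489836 [[0.01, -1.0, 0.011], [-0.991, -0.011, -0.137], [0.137, -0.01, -0.991]] [-0.011  0.563  1.212]
side 446.96482522714876 279.96966828282075 216.4897297194624 [[0.788, -0.615, -0.023], [-0.376, -0.452, -0.809], [0.487, 0.646, -0.588]] [-0.44   0.272  1.094]
{'time': 0.1, 'q': array([ 1.31107440e+00,  2.64689511e-01,  1.60525820e+00,  1.82297153e-06,
        1.27369171e+00, -3.69047505e-02]), 'joint_vel': array([ 0.00248843, -0.00160916, -0.00217595, -0.0009081 ,  0.00169135,
        0.000654  ]), 'joint_torque': array([ 1.22108493e-03, -5.16708970e+01, -3.68591166e+01,  2.01728972e-05,
        6.26059715e-03, -4.31632850e-05]), 'tool_pos': array([0.14908455, 0.65801014, 0.40346706]), 'tcp_rot': array([-0.34924366, -3.12181231,  0.00317905]), 'wrist_force': array([-0.09830543,  0.77100056,  0.19452186]), 'torque': array([0.01219926, 0.01687006, 0.00714862]), 'grip_force': 0.0, 'width': 1.0008858324151961}
```

View pics/top0.png

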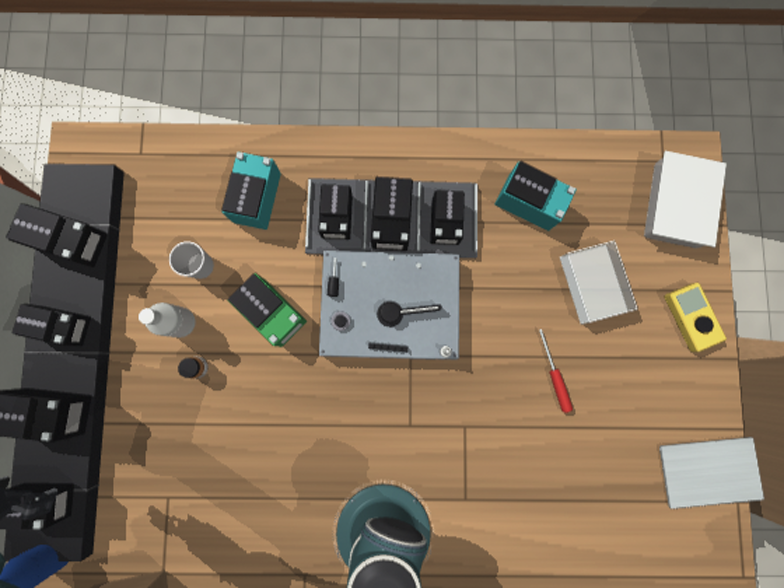

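View pics/side0.png

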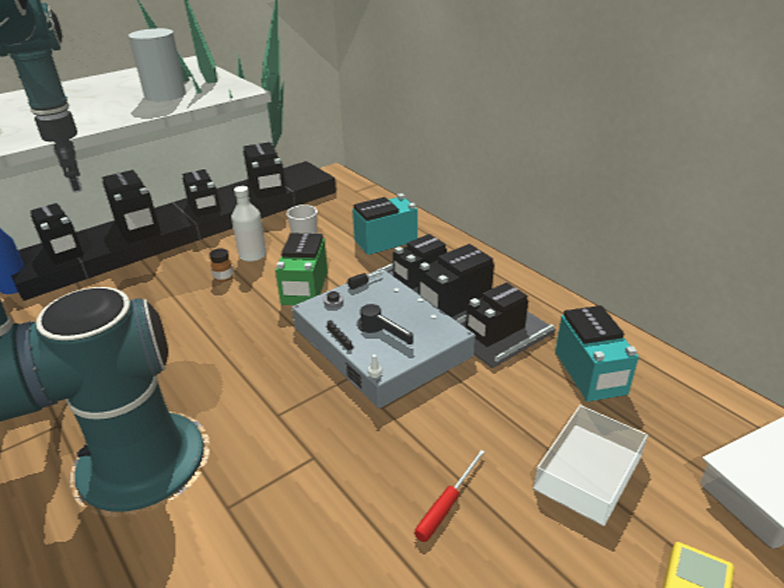

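The top view shows the dock with the selector hub at (389,313), the arm pointing right to (440,308), and the start button at (341,321).

What could be taken for the large battery:
- black, left bay (335,212)
- black, middle bay (392,212)
- black, right bay (448,216)
- teal (250,190) and (535,195)
- green (266,310)
- black ones on the left rack at x<110

I choose the middle bay, since that battery is black, in a bay, and the longest and tallest. I'll check this in a crop.

Run:
```python
from h import *
c=np.load("pics/top0.npy",allow_pickle=True).item()
save(c,"crop.png",(210,115,350,265),4)
im=c["img"].astype(int)
hsv=cv2.cvtColor(c["img"],cv2.COLOR_RGB2HSV)
# dark blobs on box
m=(hsv[:,:,2]<60).astype(np.uint8)
m[:178]=0;m[256:]=0;m[:,:230]=0;m[:,330:]=0
n,l,s,ce=cv2.connectedComponentsWithStats(m)
for i in range(1,n):
    if s[i,4]>15: print("dark",s[i],ce[i].round(1))
# bright small blobs (dots)
m=(hsv[:,:,2]>185).astype(np.uint8);m[:178]=0;m[256:]=0;m[:,:230]=0;m[:,330:]=0
n,l,s,ce=cv2.connectedComponentsWithStats(m)
for i in range(1,n):
    if s[i,4]>3: print("bright",s[i],ce[i].round(1),ray(c,*ce[i],.06).round(4))
```

```text
dark [243 178  16   1  16] [250.5 178. ]
dark [266 178  45   3  78] [286.6 178.8]
dark [234 198   8  14  86] [237.9 205.1]
dark [270 216  20  17 243] [278.3 224.1]
dark [239 226   9   8  49] [242.9 229.2]
dark [264 246  27   5  88] [277.1 248. ]
bright [278 183   3   2   6] [279.  183.5] [ 0.6272 -0.0119  0.06  ]
bright [238 184   2   4   5] [238.8 185.6] [0.6187 0.1192 0.06  ]
bright [259 187   2   3   6] [259.5 188. ] [0.6115 0.0515 0.06  ]
bright [297 188   3   3   7] [298.3 189. ] [ 0.6097 -0.075   0.06  ]
bright [238 190   1   7   7] [238. 193.] [0.5942 0.1212 0.06  ]
bright [302 220   4   1   4] [303.5 220. ] [ 0.5083 -0.092   0.06  ]
bright [315 247   7   8  19] [316.9 249.7] [ 0.4136 -0.135   0.06  ]
```

View pics/crop.png

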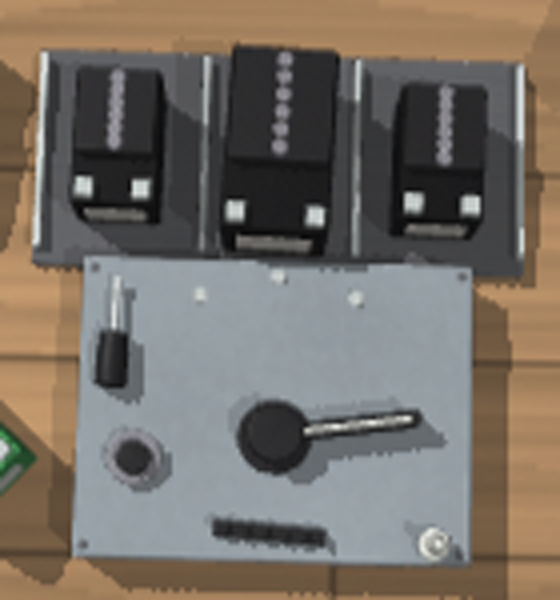

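The crop confirms it: the middle-bay battery is clearly bigger. Hub is at crop (275,436), arm tip (421,418), button (133,458), middle dot (279,276). Next I'll work out world positions.

Run:
```python
from h import *
c=np.load("pics/top0.npy",allow_pickle=True).item()
P=lambda x,y,z:ray(c,210+(x-1.5)/4,115+(y-1.5)/4,z)
hub=P(275,436,.096);tip=P(421,418,.093);btn=P(133,458,.082)
L,M,Rr=P(200,295,.06),P(279,277,.06),P(356,298,.06)
nl,nr,fl,fr=P(75,555,.06),P(470,563,.06),P(85,257,.06),P(472,268,.06)
for n in"hub tip btn L M Rr nl nr fl fr".split():print(n,eval(n).round(4))
e=nl-nr;print("box",np.linalg.norm(e),np.linalg.norm(fl-nl),"yaw",np.degrees(np.arctan2(-e[0],e[1])),np.degrees(np.arctan2(*(-(L-Rr))[:2])))
print("tip r",np.linalg.norm((tip-hub)[:2]),"ang",np.degrees(np.arctan2(*(tip-hub)[1::-1])))
print("dot r",[np.linalg.norm((q-hub)[:2]) for q in(L,M,Rr)],"to M",np.degrees(np.arctan2(*(M-hub)[1::-1])))
print("noz",P(433,543,.105),"strip",P(213,530,.076),P(326,535,.076),"bigbat",P(284,48,.12),P(290,158,.12))
print("btn pred",hub[:2]+[-.02+.112*.014,.112])
```

```text
hub [ 0.4927 -0.0105  0.096 ]
tip [ 0.5083 -0.1251  0.093 ]
btn [0.4753 0.1011 0.082 ]
L [0.6103 0.0511 0.06  ]
M [ 0.626  -0.0132  0.06  ]
Rr [ 0.6093 -0.0761  0.06  ]
nl [0.3992 0.1472 0.06  ]
nr [ 0.3959 -0.1674  0.06  ]
fl [0.6407 0.1455 0.06  ]
fr [ 0.6353 -0.1711  0.06  ]
box 0.3146545126056038 0.2415151106188983 yaw -0.6028724109709938 -179.54310285997846
tip r 0.115677801273994 ang -82.2367481596507
dot r [np.float64(0.13275382731485375), np.float64(0.1332949707786538), np.float64(0.13379596603956526)] to M -1.149641377681178
noz [ 0.41074067 -0.13257378  0.105     ] strip [0.41968097 0.03738635 0.076     ] [ 0.41663537 -0.05166783  0.076     ] bigbat [ 0.7992257  -0.01452365  0.12      ] [ 0.7095715  -0.01995666  0.12      ]
btn pred [0.47425598 0.10151837]
```

```bash
python3 -m jog '[{"az":-6.4},{"az":-6.4},{"dx":-39},{"dx":-39},{"dx":-39},{"dx":-39},{"dx":-39},{"dx":-39},{"dx":-39},{"dx":-39},{"dy":-40},{"dy":-40},{"dy":-40},{"dy":-40},{"dy":-40},{"dy":-40},{"dy":-40},{"dy":-40},{"dy":-40},{"dy":-40}]' 0
```

```text
invalid input
```

```bash
python3 -m jog '[{"dx":0,"dy":0,"dz":0,"ax":0,"ay":0,"az":-6.4},{"dx":0,"dy":0,"dz":0,"ax":0,"ay":0,"az":-6.4}]' 0 20; python3 -m jog '[{"dx":-1}]'; python3 -m jog --help | head -20
```

```text
time: 0.27
tool_pos: [0.1491, 0.6581, 0.4038]
tcp_rot: [0.009, -3.141, 0.002]
wrist_force: [0.8, -0.2, 0.3]
width: 0.747
grip_force: 0.0invalid input
invalid input: not JSON, or not a number
```

```bash
python3 -m jog '[{"dx":-39,"dy":0,"dz":0,"ax":0,"ay":0,"az":0},{"dx":-39,"dy":0,"dz":0,"ax":0,"ay":0,"az":0},{"dx":-39,"dy":0,"dz":0,"ax":0,"ay":0,"az":0},{"dx":-39,"dy":0,"dz":0,"ax":0,"ay":0,"az":0},{"dx":-39,"dy":0,"dz":0,"ax":0,"ay":0,"az":0},{"dx":-39,"dy":0,"dz":0,"ax":0,"ay":0,"az":0},{"dx":-39,"dy":0,"dz":0,"ax":0,"ay":0,"az":0},{"dx":-39,"dy":0,"dz":0,"ax":0,"ay":0,"az":0},{"dx":0,"dy":-40,"dz":0,"ax":0,"ay":0,"az":0},{"dx":0,"dy":-40,"dz":0,"ax":0,"ay":0,"az":0},{"dx":0,"dy":-40,"dz":0,"ax":0,"ay":0,"az":0},{"dx":0,"dy":-40,"dz":0,"ax":0,"ay":0,"az":0},{"dx":0,"dy":-40,"dz":0,"ax":0,"ay":0,"az":0},{"dx":0,"dy":-40,"dz":0,"ax":0,"ay":0,"az":0},{"dx":0,"dy":-40,"dz":0,"ax":0,"ay":0,"az":0},{"dx":0,"dy":-40,"dz":0,"ax":0,"ay":0,"az":0},{"dx":0,"dy":-40,"dz":0,"ax":0,"ay":0,"az":0},{"dx":0,"dy":-40,"dz":0,"ax":0,"ay":0,"az":0}]'
```

```text
time: 1.77
tool_pos: [0.4607, 0.2566, 0.4041]
tcp_rot: [0.002, -3.141, 0.001]
wrist_force: [0.8, -0.6, 1.0]
width: -0.003
grip_force: 0.0
```

```bash
python3 -m jog '[{"dx":-4,"dy":-39.7,"dz":0,"ax":0,"ay":0,"az":0},{"dx":0,"dy":-39.7,"dz":0,"ax":0,"ay":0,"az":0},{"dx":0,"dy":-39.7,"dz":0,"ax":0,"ay":0,"az":0},{"dx":0,"dy":-39.7,"dz":0,"ax":0,"ay":0,"az":0},{"dx":0,"dy":-39.7,"dz":0,"ax":0,"ay":0,"az":0},{"dx":0,"dy":-39.7,"dz":0,"ax":0,"ay":0,"az":0},{"dx":0,"dy":-39.7,"dz":0,"ax":0,"ay":0,"az":0},{"dx":0,"dy":-39.7,"dz":0,"ax":0,"ay":0,"az":0},{"dx":0,"dy":-39.7,"dz":0,"ax":0,"ay":0,"az":0},{"dx":0,"dy":0,"dz":35,"ax":0,"ay":0,"az":0},{"dx":0,"dy":0,"dz":35,"ax":0,"ay":0,"az":0},{"dx":0,"dy":0,"dz":30,"ax":0,"ay":0,"az":0},{"dx":0,"dy":0,"dz":0,"ax":0,"ay":0,"az":0}]'
python3 - <<'E'
from h import *
c=cam("side");save(c,"s1.png",(180,150,420,330),3)
print(bot.read_state()["tool_pos"], (proj(c,[.465,-.1,.131])-[180,150])*3)
E
```

```text
time: 2.85
tool_pos: [0.4619, -0.0985, 0.2979]
tcp_rot: [-0.001, -3.129, -0.005]
wrist_force: [-0.7, -0.3, -0.6]
width: -0.002
grip_force: 0.0
[ 0.4633578  -0.09848966  0.30100925] [283.26295752 240.82578248]
```

View pics/s1.png

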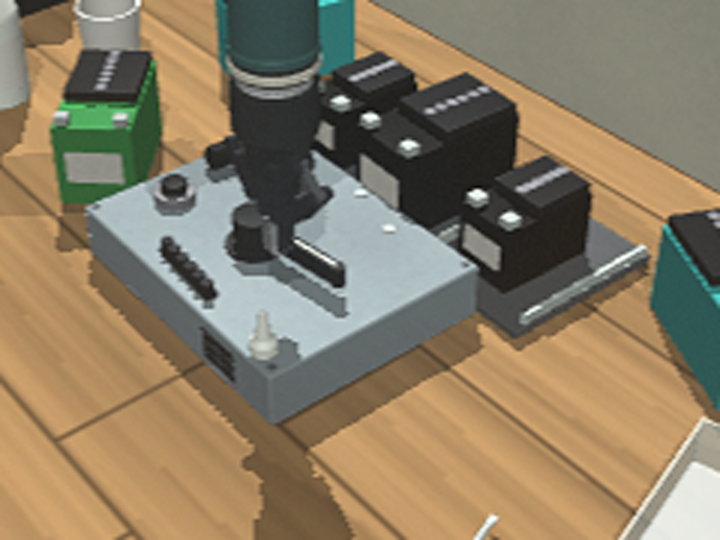

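The crop shows the closed fingertip at (283,245), as predicted (283,241). It is on the near side of the bar and clear of the nozzle at (263,335). I'll go down next, then push along the arc.

```bash
python3 -m jog '[{"dx":0,"dy":0,"dz":20,"ax":0,"ay":0,"az":0},{"dx":0,"dy":0,"dz":20,"ax":0,"ay":0,"az":0},{"dx":0,"dy":0,"dz":12,"ax":0,"ay":0,"az":0},{"dx":0,"dy":0,"dz":0,"ax":0,"ay":0,"az":0},{"dx":0,"dy":0,"dz":0,"ax":0,"ay":0,"az":0}]'
```

```text
time: 3.32
tool_pos: [0.4664, -0.0987, 0.2541]
tcp_rot: [-0.002, 3.14, -0.001]
wrist_force: [-0.2, -0.0, 0.1]
width: -0.002
grip_force: 0.0
```

```bash
python3 -m jog '[{"dx":-7,"dy":-1,"dz":2,"ax":0,"ay":0,"az":0},{"dx":-7,"dy":-1,"dz":0,"ax":0,"ay":0,"az":0},{"dx":-7,"dy":-1,"dz":0,"ax":0,"ay":0,"az":0},{"dx":-8,"dy":0.6,"dz":0,"ax":0,"ay":0,"az":0},{"dx":-8,"dy":0.6,"dz":0,"ax":0,"ay":0,"az":0},{"dx":-8,"dy":0.6,"dz":0,"ax":0,"ay":0,"az":0},{"dx":-8,"dy":0.6,"dz":0,"ax":0,"ay":0,"az":0},{"dx":-7,"dy":3,"dz":0,"ax":0,"ay":0,"az":0},{"dx":-7,"dy":3,"dz":0,"ax":0,"ay":0,"az":0},{"dx":-7,"dy":3,"dz":0,"ax":0,"ay":0,"az":0},{"dx":-7,"dy":3,"dz":0,"ax":0,"ay":0,"az":0},{"dx":-5.8,"dy":5.9,"dz":0,"ax":0,"ay":0,"az":0},{"dx":-5.8,"dy":5.9,"dz":0,"ax":0,"ay":0,"az":0},{"dx":-5.8,"dy":5.9,"dz":0,"ax":0,"ay":0,"az":0},{"dx":-5.8,"dy":5.9,"dz":0,"ax":0,"ay":0,"az":0},{"dx":-4.5,"dy":7.5,"dz":0,"ax":0,"ay":0,"az":0},{"dx":-4.5,"dy":7.5,"dz":0,"ax":0,"ay":0,"az":0},{"dx":0,"dy":0,"dz":0,"ax":0,"ay":0,"az":0}]'
python3 - <<'E'
from h import *
c=cam("side");a=c["img"];d=cam("top");b=d["img"]
k=lambda i:cv2.resize(i,None,fx=2.5,fy=2.5,interpolation=cv2.INTER_CUBIC)
cv2.imwrite("pics/m2.png",np.hstack([k(a[170:330,200:360]),k(b[115:275,200:360])])[:,:,::-1])
s=bot.read_state();print(s["tool_pos"],s["wrist_force"])
E
```

```text
time: 4.82
tool_pos: [0.5798, -0.0473, 0.251]
tcp_rot: [-0.003, 3.14, 0.001]
wrist_force: [-0.1, -0.1, 0.0]
width: -0.001
grip_force: 0.0
[ 0.57915336 -0.04817428  0.25086234] [ 1.10532126 -0.02096611  0.39348227]
```

View pics/m2.png

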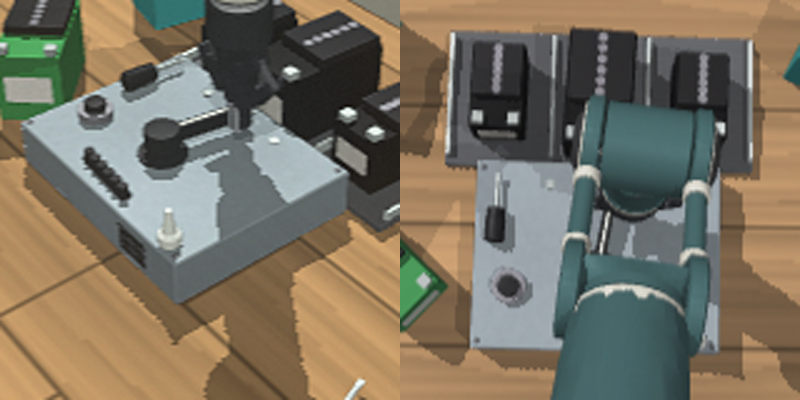

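The left panel (side) shows the arm swung towards the middle bay, its white line running from (185,127) to (228,114) with the finger against its right side. In the right panel (top) the line is at (602,237), still slightly right of the middle. I'll measure the angle.

Run:
```python
from h import *
c=cam("side");d=cam("top")
for q,(x0,y0,x1,y1) in ((c,(270,212,294,225)),(d,(275,200,290,218))):
    h=cv2.cvtColor(q["img"],cv2.COLOR_RGB2HSV)[y0:y1,x0:x1]
    m=(h[:,:,2]>165)&(h[:,:,1]<45); v,u=np.nonzero(m)
    P=np.array([ray(q,a+x0,b+y0,.093)[:2] for a,b in zip(u,v)])
    l=cv2.fitLine(P.astype(np.float32),cv2.DIST_HUBER,0,0,0).ravel() if len(P)>4 else None
    print(len(P),P.min(0),P.max(0),P.mean(0),l, "ang from pivot",np.degrees(np.arctan2(P.mean(0)[1]+.0105,P.mean(0)[0]-.494)))
    print(m.astype(int).sum(0),m.sum(1))
```

```text
122 [ 0.52065196 -0.06356646] [0.57994318 0.01760094] [ 0.54608141 -0.01634128] [ 0.06194779 -0.9980794   0.54585004 -0.01542744] ang from pivot -6.399366371835342
[6 6 7 8 6 6 7 6 5 5 7 5 5 6 5 5 6 4 5 6 4 2 0 0] [20 18 17 15 12  9  4  2  0  2  6  8  9]
17 [ 0.51731135 -0.04371495] [ 0.56793556 -0.01531806] [ 0.54243379 -0.02077649] [ 0.98365617 -0.18005714  0.54686457 -0.01991039] ang from pivot -11.979140198532262
[0 0 0 0 0 4 5 5 2 0 0 0 0 0 1] [1 1 1 1 1 1 1 1 1 1 1 1 1 1 1 1 1 0]
```

The top view puts the arm at about -11°, as planned. The bay line is at about -1°.

```bash
python3 -m jog '[{"dx":-1,"dy":3.5,"dz":0,"ax":0,"ay":0,"az":0},{"dx":-1,"dy":3.5,"dz":0,"ax":0,"ay":0,"az":0},{"dx":-1,"dy":3.5,"dz":0,"ax":0,"ay":0,"az":0},{"dx":-1,"dy":3.5,"dz":0,"ax":0,"ay":0,"az":0},{"dx":0,"dy":0,"dz":0,"ax":0,"ay":0,"az":0},{"dx":0,"dy":0,"dz":0,"ax":0,"ay":0,"az":0},{"dx":0,"dy":0,"dz":0,"ax":0,"ay":0,"az":0}]'
python3 - <<'E'
from h import *
d=cam("top");q=d
x0,y0,x1,y1=275,200,288,218
h=cv2.cvtColor(q["img"],cv2.COLOR_RGB2HSV)[y0:y1,x0:x1]
m=(h[:,:,2]>165)&(h[:,:,1]<45); v,u=np.nonzero(m)
P=np.array([ray(q,a+x0,b+y0,.093)[:2] for a,b in zip(u,v)])
print(m.astype(int));print(P.mean(0),cv2.fitLine(P.astype(np.float32),cv2.DIST_HUBER,0,0,0).ravel(),"ang",np.degrees(np.arctan2(P.mean(0)[1]+.0105,P.mean(0)[0]-.494)),bot.read_state()["tool_pos"])
E
```

```text
time: 5.6
tool_pos: [0.5829, -0.0346, 0.2508]
tcp_rot: [-0.001, 3.141, 0.0]
wrist_force: [-0.0, 0.7, 0.2]
width: -0.0
grip_force: 0.0
[[0 0 0 0 0 0 0 0 0 0 0 0 0]
 [0 0 0 0 0 0 0 0 0 0 0 0 0]
 [0 0 0 0 0 0 0 0 0 0 0 0 0]
 [0 0 0 0 1 0 0 0 0 0 0 0 0]
 [0 0 0 0 1 0 0 0 0 0 0 0 0]
 [0 0 0 0 1 0 0 0 0 0 0 0 0]
 [0 0 0 0 1 0 0 0 0 0 0 0 0]
 [0 0 0 0 1 0 0 0 0 0 0 0 0]
 [0 0 0 0 1 0 0 0 0 0 0 0 0]
 [0 0 0 0 1 0 0 0 0 0 0 0 0]
 [0 0 0 0 1 0 0 0 0 0 0 0 0]
 [0 0 0 0 1 0 0 0 0 0 0 0 0]
 [0 0 0 0 1 0 0 0 0 0 0 0 0]
 [0 0 0 0 1 0 0 0 0 0 0 0 0]
 [0 0 0 0 1 0 0 0 0 0 0 0 0]
 [0 0 0 0 1 0 0 0 0 0 0 0 0]
 [0 0 0 0 0 0 0 0 0 0 0 0 0]
 [0 0 0 0 0 0 0 0 0 0 0 0 0]]
[ 0.53915177 -0.01208877] [ 0.99996287  0.00861551  0.5391518  -0.01208877] ang -2.0152494904721365 [ 0.58289176 -0.03464553  0.25078888]
```

```bash
python3 -m jog '[{"dx":0,"dy":-4,"dz":0,"ax":0,"ay":0,"az":0},{"dx":0,"dy":-4,"dz":0,"ax":0,"ay":0,"az":0},{"dx":0,"dy":0,"dz":-24,"ax":0,"ay":0,"az":0},{"dx":0,"dy":0,"dz":-24,"ax":0,"ay":0,"az":0},{"dx":0,"dy":0,"dz":-24,"ax":0,"ay":0,"az":0},{"dx":0,"dy":0,"dz":0,"ax":0,"ay":0,"az":0},{"dx":22,"dy":29,"dz":0,"ax":0,"ay":0,"az":0},{"dx":22,"dy":29,"dz":0,"ax":0,"ay":0,"az":0},{"dx":22,"dy":29,"dz":0,"ax":0,"ay":0,"az":0},{"dx":22,"dy":29,"dz":0,"ax":0,"ay":0,"az":0},{"dx":20,"dy":29,"dz":0,"ax":0,"ay":0,"az":0},{"dx":0,"dy":0,"dz":0,"ax":0,"ay":0,"az":0},{"dx":0,"dy":0,"dz":0,"ax":0,"ay":0,"az":0},{"dx":0,"dy":0,"dz":0,"ax":0,"ay":0,"az":0}]'
python3 - <<'E'
from h import *
c=cam("side");a=c["img"];d=cam("top");b=d["img"]
k=lambda i:cv2.resize(i,None,fx=2.5,fy=2.5,interpolation=cv2.INTER_CUBIC)
cv2.imwrite("pics/m3.png",np.hstack([k(a[170:330,200:360]),k(b[115:275,200:360])])[:,:,::-1])
s=bot.read_state();print(s["tool_pos"],s["wrist_force"])
f=lambda q,X,x0,y0:((proj(q,X)-[x0,y0])*2.5).round()
print("bay line side",f(c,[.494,-.0105,.096],200,170),f(c,[.611,-.0121,.093],200,170),f(c,[.611,-.0121-.0125,.093],200,170))
print("top",f(d,[.494,-.0105,.096],200,115)+[400,0],f(d,[.611,-.0121,.093],200,115)+[400,0],f(c,[.475,.1015,.082],200,170))
E
```

```text
time: 6.82
tool_pos: [0.475, 0.102, 0.3228]
tcp_rot: [-0.002, 3.141, -0.001]
wrist_force: [0.4, 0.6, -0.1]
width: -0.001
grip_force: 0.0
[0.47546403 0.10136316 0.32278704] [ 0.19677144  0.25215888 -0.16758827]
bay line side [159. 128.] [240.  93.] [246.  98.]
top [596. 271.] [598. 179.] [ 92. 101.]
```

View pics/m3.png

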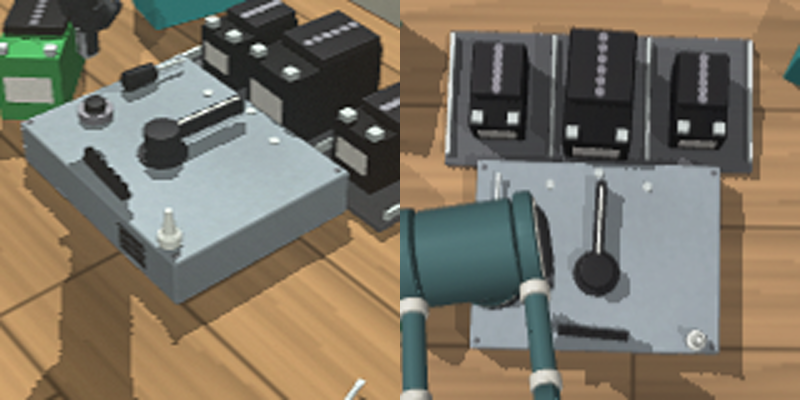

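The right panel (top) shows the arm's white line running from the hub (597,271) to the tip (602,181). It points at the middle dot (599,174) and the large battery's centre line (600,95), about 2° off at most, and it is seated. In the left panel (side) the shut fingers at (95,45) are above the button (95,103). I'll press now.

```bash
python3 -m jog '[{"dx":0,"dy":0,"dz":30,"ax":0,"ay":0,"az":0},{"dx":0,"dy":0,"dz":28,"ax":0,"ay":0,"az":0},{"dx":0,"dy":0,"dz":5,"ax":0,"ay":0,"az":0},{"dx":0,"dy":0,"dz":4,"ax":0,"ay":0,"az":0},{"dx":0,"dy":0,"dz":4,"ax":0,"ay":0,"az":0},{"dx":0,"dy":0,"dz":3,"ax":0,"ay":0,"az":0},{"dx":0,"dy":0,"dz":0,"ax":0,"ay":0,"az":0},{"dx":0,"dy":0,"dz":0,"ax":0,"ay":0,"az":0},{"dx":0,"dy":0,"dz":0,"ax":0,"ay":0,"az":0}]'
```

```text
time: 7.67
tool_pos: [0.4755, 0.1021, 0.2501]
tcp_rot: [-0.001, 3.139, -0.0]
wrist_force: [-2.1, -2.4, 4.3]
width: 0.0
grip_force: 2.2
```

```bash
python3 -m jog '[{"dx":0,"dy":0,"dz":1.5,"ax":0,"ay":0,"az":0},{"dx":0,"dy":0,"dz":1,"ax":0,"ay":0,"az":0},{"dx":0,"dy":0,"dz":0,"ax":0,"ay":0,"az":0},{"dx":0,"dy":0,"dz":0,"ax":0,"ay":0,"az":0},{"dx":0,"dy":0,"dz":0,"ax":0,"ay":0,"az":0}]'; python3 -c "from workcell import bot;print(bot.read_state()['wrist_force'])"
```

```text
time: 8.08
tool_pos: [0.4756, 0.1022, 0.2492]
tcp_rot: [-0.001, 3.139, -0.0]
wrist_force: [-7.4, -3.7, 19.0]
width: 0.001
grip_force: 9.3
[-7.39520508 -3.71701552 18.96281859]
```

Force rose to 19 N with almost no more travel, so the button is on its stop, fully down. Now I'll lift off and check.

```bash
python3 -m jog '[{"dx":0,"dy":0,"dz":-4,"ax":0,"ay":0,"az":0},{"dx":0,"dy":0,"dz":-10,"ax":0,"ay":0,"az":0},{"dx":0,"dy":0,"dz":-30,"ax":0,"ay":0,"az":0},{"dx":0,"dy":0,"dz":-35,"ax":0,"ay":0,"az":0},{"dx":0,"dy":0,"dz":-35,"ax":0,"ay":0,"az":0},{"dx":0,"dy":0,"dz":-35,"ax":0,"ay":0,"az":0},{"dx":0,"dy":0,"dz":0,"ax":0,"ay":0,"az":0},{"dx":0,"dy":0,"dz":0,"ax":0,"ay":0,"az":0},{"dx":0,"dy":0,"dz":0,"ax":0,"ay":0,"az":0},{"dx":0,"dy":0,"dz":0,"ax":0,"ay":0,"az":0},{"dx":0,"dy":0,"dz":0,"ax":0,"ay":0,"az":0}]'
python3 - <<'E'
from h import *
c=cam("side");a=c["img"];d=cam("top");b=d["img"]
k=lambda i:cv2.resize(i,None,fx=2.5,fy=2.5,interpolation=cv2.INTER_CUBIC)
cv2.imwrite("pics/m4.png",np.hstack([k(a[170:330,200:360]),k(b[115:275,200:360])])[:,:,::-1])
E
```

```text
time: 9.0
tool_pos: [0.474, 0.1022, 0.3932]
tcp_rot: [0.001, -3.138, 0.001]
wrist_force: [0.2, 0.4, -0.6]
width: 0.001
grip_force: 0.0
```

View pics/m4.png

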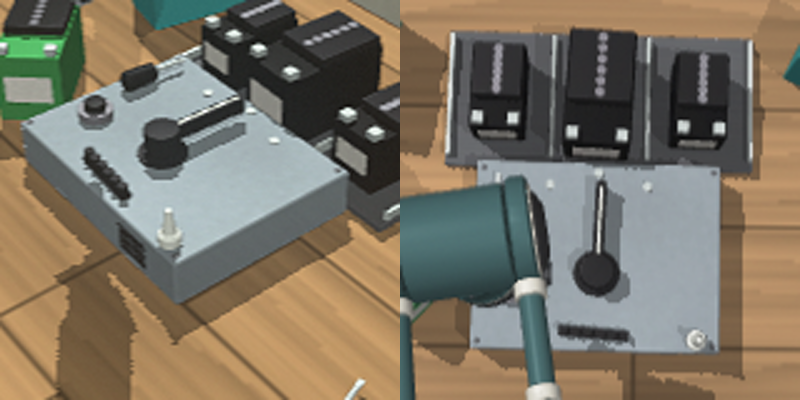

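The button is up again at (95,103), the arm tip is still at (602,181), nothing else has moved, and the robot is clear of everything.

```bash
python3 -c "from workcell import bot;print(bot.finish_job())"
```

```text
the job is handed in; nothing more can be done
None
```

I pushed the selector arm round to the large battery in the middle bay (about 2° off at most), pressed the start button fully down and let it come back up, and handed the job in at about 9 s; the judge's result was not shown.

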